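Stand the flat tin on edge in the empty galley tray

TASK

In this galley, pick up the flat oblong tin that lies on the worktop and stand it upright on one of its narrow edges in the empty low tray, then let go of it. Leave the round tin on the worktop and the salt pot in the other tray where they are.

Things in the scene. Friction and masses are not known exactly. Their poses are not given: they have to be found in the camera images.
- tin: flat oblong tin of plain metal, a closed box 88 mm long (its x axis), 62 mm wide (its y axis) and 30 mm thick (its z axis), 0.1 to 0.21 kg, with flat parallel sides. Origin at the middle of the tin. At the start it lies on a broad face on the worktop (origin 15 mm above it), z axis up. Standing on a narrow end it is 62 mm by 30 mm on the ground and 88 mm high, origin 44 mm above what it stands on.
- tray: the empty one of two equal low cream square trays, fixed to the worktop: 116 mm by 116 mm outside, 106 mm by 106 mm inside, floor 4 mm and top of the rim 12 mm above the worktop, rim 5 mm thick. Origin at the middle of its underside, on the worktop; x and y axes along its sides. The tin belongs in here. The other tray is 160 mm or more away, centre to centre.
- round_tin: bystander: flat round tin of the same metal, 80 mm in diameter and 25 mm high, loose on the worktop. Origin at the middle of its underside.
- salt_pot: bystander: white salt pot with a waist, 38 mm in diameter and 56 mm high, loose, standing in the other tray. Origin at the middle of its underside.

How it is judged (in metres and radians):
At the end, for the whole second after the job is handed in: The oblong tin stands still on a narrow edge, its broad faces within about 11 degrees of vertical, on the floor of the empty tray (its middle within 50 mm of the tray's middle, seen from above); the round tin and the salt pot are within 30 mm of where they began (angle between tin's own z axis and vertical between 1.38 and 1.76 rad and horizontal distance between tin and tray below 0.05 m and height (world z) of tin between 0.028 and 0.053 m and linear speed of tin below 0.02 m/s and angular speed of tin below 0.2 rad/s and distance of each of round_tin, salt_pot from where it was at the start of the episode below 0.03 m); the robot touches nothing.
It fails at once if the round tin is moved by more than 30 mm (distance of round_tin from where it was at the start of the episode above 0.03 m).
It fails at once if the salt pot is moved or knocked over (distance of salt_pot from where it was at the start of the episode above 0.03 m or angle between salt_pot's own z axis and vertical above 0.5 rad).
It also fails if it takes over 38 s, if anything falls off the work surface, if the arm or the gripper's body presses on something with over 40 N, if the wrist force passes 120 N, or if a joint passes its speed limit or range.

ROBOT

A 7-joint arm with a two-finger parallel gripper is mounted at the origin on the work surface. World frame = base frame: x ahead of the robot, y to its left, z up, the work surface at z = 0. Lengths are in mm, angles in rad, forces in N, time in s.
With the tool pointing down it reaches from about 425 to 875 mm from the base axis. Payload 4.7 kg.
Tool frame: the origin (TCP) lies on the mounting face of the last link; the fingertips stand 182 mm ahead of it and the grasp point (between the pads) lies 164 mm ahead of it (r.finger_overhang is the distance from the TCP to the fingertips, in mm); x points along the fingers, z is the direction in which the jaws open and shut, and the axes are right-handed (so a half turn about x gives the same grasp; the last joint's range is limited). The gripper opens to 87 mm and grips with 3 to 60 N. Pads are 19 mm wide; open, the fingers measure 117 mm over their backs; the gripper's body (75 mm by 190 mm) begins 51 mm behind the grasp point.
Start: joints at [-1.218, 0.321, -0.07, 1.45, 0.023, 1.371, -0.057], TCP at [216.047, 613.05, 404.787] pointing down, gripper open.
Joint ranges: [-2.86, 2.86], [-0.3, 2.09], [-1.38, 1.24], [0.06, 2.45], [-1.56, 4.7], [0.09, 2.05], [-2.69, 2.69]. Speed limits (rad/s): [2.57, 2.57, 3.14, 3.14, 3.14, 3.14, 3.14].

INTERFACE

Orientations are given as a unit quaternion [x, y, z, w].
In Python, from bench import observe, vision, order, spotter, r gives the robot as it stands.
- The arm moves only by the shell command python3 -m creep 'ROWS' [FORCE]. ROWS is text: rows parted by semicolons, each of 7 numbers parted by spaces: the finger opening in mm, from 0 to 87, then the shift along the world's x, y, z in mm, then the turn, a rotation vector about the world's x, y, z in degrees. In form: jaw x y z ax ay az; .... A call has exactly 8 rows; each row is the pose to reach, as a shift and turn from the pose commanded when the call began; what a row does not reach only later rows make up. A row lasts 1/12 s, in which the tool goes at most 41.7 mm and 7.16 degrees, less where a joint would pass 70% of its speed; a pose out of reach is approached as far as the arm can. A call with a gripper value outside its range is refused whole. The fingers move at their own pace and stop on an object; FORCE is the grip in N (left out, the last holds). Time passes only in rows, so rows that repeat a pose let the fingers close, or fill a call up. It gives the time, the measured TCP pose, the force and the opening at its end, in the units of the state.
- observe(): the state, without advancing time (a new reading comes with each control period).
- vision.grab_frame(name): name is "scene" or "top"; returns the picture (480x640x3 uint8, blue, green, red); there is no depth.
- vision.camera_info(name): a dict with "intrinsics" (3x3 intrinsics, pixels), "cam_to_world" (4x4, takes a point from camera to world coordinates). Camera axes: x right, y down, z forward; pixel columns grow to the right and rows downward; lengths in mm; the calibration is good to about 2 mm. A picture is of the moment at which its call begins. camera_info takes no time and is no camera call.
- order.hand_in(): hands the job in, once; it reports no verdict.
Trained networks look in the newest picture that a camera, given by its name, has taken for a name from the list of things; names that differ only in an ending like _2 or _b are one class to them, and where a whole thing is asked for, a point or a joint stands for the part that bears it (a point fixed in the world has none). Each returns a list of dicts, best first, with "p" (0 to 1); they miss things now and then, are a little off and sometimes report something else, mostly with a low value. They report only what shows in the picture. A call takes as long as a camera call.
- spotter.look_for(camera, label): "rect" ([centre column, centre row, width, height] in pixels, round what is visible of it).
- spotter.regions_of(camera, label): "pixels" (480x640 bool, what is visible of it) and "rect" ([centre column, centre row, width, height] in pixels, round what is visible of it).
The state is a dict: "time_s": time; "joints": joint angles; "qd": joint speeds; "effort": joint torques, N m; "tool_pos": TCP position; "tcp_rot": TCP orientation; "contact_force": force on the tool from outside, world axes, zero at the start; "moment": the same for the moment, N m; "width": opening from 0.0 (shut) to 1.0 (fully open).
Only numpy, scipy, OpenCV 4.12 (cv2) and the standard library are available. Lean on these libraries where they do the work, as an engineer would, in place of code of your own. Each camera call takes 0.05 s, during which the arm holds its last target. There are 200 camera calls.

## Working session

There is one attempt and no reset: what is moved stays moved. The work goes in short steps, Python scripts to look and compute and a shell command to move; the robot and the scene stay as the last step left them, time stands still between calls to the robot, and variables do not carry over. Pictures are saved under pics/ and viewed, about 8 in all and at most 12, crops included, and the job is handed in when it is done.

```bash
ls; mkdir -p pics; cat > h.py <<'E'
import numpy as np, cv2
from bench import observe, vision, order, spotter, r
def ray(cam,u,v,z):
    c=vision.camera_info(cam);K=np.array(c["intrinsics"]);T=np.array(c["cam_to_world"])
    d=T[:3,:3]@np.linalg.solve(K,[u,v,1.]);o=T[:3,3]
    return (o+d*(z-o[2])/d[2]).round(1)
def proj(cam,p):
    c=vision.camera_info(cam);K=np.array(c["intrinsics"]);T=np.linalg.inv(np.array(c["cam_to_world"]))
    q=K@(T@np.r_[p,1.])[:3];return q[:2]/q[2]
E
python3 - <<'E'
from h import *
for cam in("top","scene"):
    im=vision.grab_frame(cam);cv2.imwrite(f"pics/{cam}0.png",im)
    print(cam,np.array(vision.camera_info(cam)["cam_to_world"]).round(2).tolist())
    for l,z in(("tin",30),("tray",12),("round_tin",25),("salt_pot",30)):
        for d in spotter.regions_of(cam,l)[:3]:
            m=d["pixels"].astype(np.uint8);(c,s,a)=cv2.minAreaRect(cv2.findNonZero(m))
            b=cv2.boxPoints((c,s,a))
            print(l,round(d["p"],2),np.round(d["rect"]).tolist(),"ctr",ray(cam,*c,z)[:2],[ray(cam,*q,z)[:2].tolist() for q in b])
s=observe();print(s)
E
```

```text
pics
top [[-0.02, -0.98, 0.18, 357.39], [-1.0, 0.02, -0.0, 7.43], [-0.0, -0.18, -0.98, 947.54], [0.0, 0.0, 0.0, 1.0]]
tin 0.75 [395.0, 234.0, 40.0, 53.0] ctr [ 537.2 -138.1] [[502.2, -94.2], [590.8, -120.7], [572.6, -182.6], [484.6, -155.1]]
tray 0.86 [249.0, 244.0, 76.0, 77.0] ctr [526.9 130. ] [[489.5, 201.7], [602.1, 169.3], [564.8, 57.3], [453.7, 91.7]]
round_tin 0.84 [501.0, 268.0, 48.0, 48.0] ctr [ 471.8 -320.6] [[512.5, -282.4], [510.9, -365.2], [431.8, -358.2], [433.3, -276.6]]
salt_pot 0.65 [144.0, 250.0, 29.0, 23.0] ctr [517.4 311.9] [[506.7, 339.5], [542.4, 330.9], [528.1, 284.3], [492.6, 293.1]]
scene [[0.08, 0.56, -0.83, 1242.69], [1.0, -0.05, 0.06, -22.46], [-0.0, -0.83, -0.56, 535.25], [0.0, 0.0, 0.0, 1.0]]
tin 0.66 [360.0, 246.0, 60.0, 46.0] ctr [559.7 119.1] [[600.4, 53.2], [476.7, 76.6], [515.0, 191.4], [631.6, 156.0]]
tin 0.6 [221.0, 251.0, 47.0, 44.0] ctr [ 558.1 -141.6] [[606.7, -181.6], [480.5, -190.9], [504.1, -97.2], [625.9, -98.5]]
tray 0.82 [361.0, 245.0, 63.0, 43.0] ctr [534.7 124.8] [[578.3, 56.3], [447.2, 81.0], [486.8, 200.1], [610.3, 162.7]]
round_tin 0
[... 219 characters left out ...]
95.9], [635.5, 158.5]]
{'time_s': 0.5, 'joints': array([-1.21786165,  0.32104499, -0.07009224,  1.45054385,  0.02260189,
        1.37079654, -0.0568948 ]), 'qd': array([-0.00058044, -0.00088181, -0.00058381, -0.00147131, -0.00082775,
        0.00035552,  0.00042519]), 'effort': array([-4.40433064e-05, -4.90608072e+01, -4.02523773e-01, -3.12460577e+01,
       -6.35332544e-02,  3.47664510e-02,  6.58490649e-05]), 'tool_pos': array([216.07320058, 613.03562551, 404.73518072]), 'tcp_rot': array([-0.40855817,  0.57713317,  0.40852745,  0.57715063]), 'contact_force': array([ 0.16885592,  0.20642916, -0.55046519]), 'moment': array([-0.00596779, -0.00901947,  0.00462387]), 'width': 0.9970685072672845}
```

View pics/top0.png

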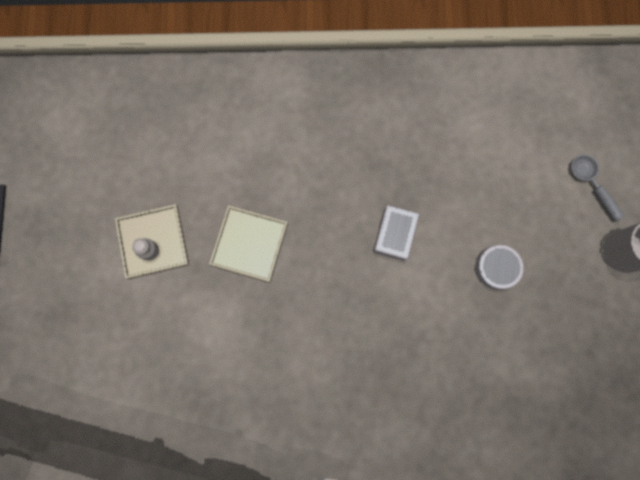

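View pics/scene0.png

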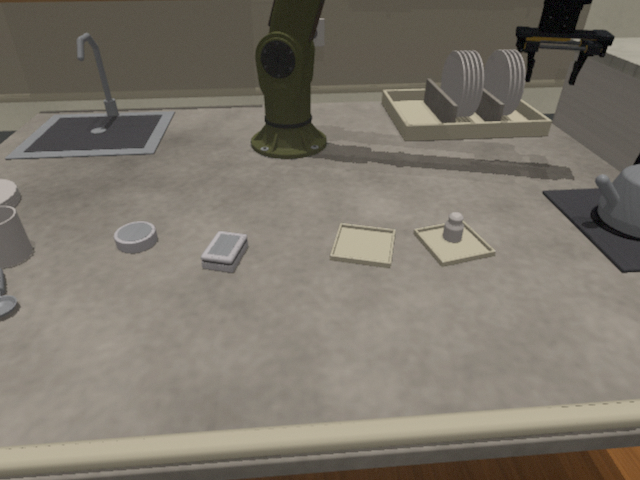

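```bash
python3 - <<'E'
from h import *
from scipy.spatial.transform import Rotation as R
print(R.from_quat(observe()["tcp_rot"]).as_matrix().round(3))
E
```

```text
[[ 0.    -0.943  0.332]
 [-0.     0.332  0.943]
 [-1.    -0.    -0.   ]]
```

Top view: the tin is at about (397,233), the empty tray at (249,244), the round tin at (501,268), and the pot in the other tray at (145,248). This agrees with the networks, apart from two weak mislabels in the scene camera. Next I'll check whether the robot object offers kinematics.

```bash
python3 -m creep '87 40 0 0 0 0 0; 87 80 0 0 0 0 0; 87 120 -10 0 0 0 0; 87 150 -35 0 0 0 0; 87 170 -70 0 0 0 0; 87 184 -105 0 0 0 0; 87 184 -145 0 0 0 0; 87 184 -185 0 0 0 0' 30
python3 -m creep '87 0 -40 0 0 0 0; 87 0 -80 0 0 0 0; 87 0 -120 0 0 0 0; 87 0 -160 -10 0 0 0; 87 0 -200 -20 0 0 0; 87 0 -240 -40 0 0 0; 87 0 -280 -60 0 0 0; 87 0 -280 -60 0 0 0'
python3 -m creep '87 0 0 0 -2 -6.7 0; 87 0 0 0 -4 -13.4 0; 87 0 0 0 -6 -20 0; 87 0 0 0 -8 -26.7 0; 87 0 0 0 -10.4 -33.4 0; 87 0 0 0 -12.4 -40 0; 87 0 0 0 -14.5 -46.8 0; 87 0 0 -20 -16.6 -53.5 0'
python3 - <<'E'
from h import *
from scipy.spatial.transform import Rotation as R
s=observe();print(R.from_quat(s["tcp_rot"]).as_matrix().round(3),s["joints"].round(2),s["tool_pos"],s["time_s"])
E
```

```text
time_s: 1.17
tool_pos: [401.2, 425.8, 404.3]
tcp_rot: [-0.408, 0.578, 0.408, 0.577]
contact_force: [0.5, -0.6, 1.3]
width: 1.001
time_s: 1.83
tool_pos: [399.1, 141.4, 342.0]
tcp_rot: [-0.406, 0.581, 0.406, 0.577]
contact_force: [-0.6, -0.4, -0.1]
width: 1.0
time_s: 2.5
tool_pos: [400.6, 148.9, 332.8]
tcp_rot: [-0.62, 0.314, 0.104, 0.712]
contact_force: [0.4, -1.1, -0.1]
width: 0.998
[[ 0.782 -0.537  0.318]
 [-0.241  0.21   0.948]
 [-0.575 -0.817  0.035]] [-0.52 -0.26 -0.19  2.36  1.15  0.81 -0.24] [400.61039421 148.90362051 332.80187869] 2.5
```

```bash
python3 -m creep '87 0 0 -20 0 0 0; 87 0 0 -45 0 0 0; 87 0 0 -70 0 0 0; 87 0 0 -95 0 0 0; 87 0 0 -120 0 0 0; 87 0 0 -145 0 0 0; 87 0 0 -145 0 0 0; 87 0 0 -145 0 0 0'
python3 - <<'E'
from h import *
from scipy.spatial.transform import Rotation as R
s=observe();print(R.from_quat(s["tcp_rot"]).as_matrix().round(3),s["joints"].round(2),s["tool_pos"],s["time_s"])
E
```

```text
time_s: 3.17
tool_pos: [400.3, 146.1, 189.5]
tcp_rot: [-0.629, 0.322, 0.103, 0.7]
contact_force: [-0.3, 0.1, -0.8]
width: 1.0
[[ 0.771 -0.55   0.321]
 [-0.26   0.188  0.947]
 [-0.581 -0.814  0.002]] [ 0.13  0.11 -0.86  2.45  1.61  0.85 -0.78] [400.31326731 146.09080443 189.48404587] 3.1667
```

```bash
cat > fit.py <<'E'
from h import *
from scipy.optimize import minimize
def hull(cam,x,y,a,L,W,H,z0=0):
    c,s=np.cos(a),np.sin(a)
    P=[proj(cam,[x+c*i*L/2-s*j*W/2,y+s*i*L/2+c*j*W/2,z0+k*H]) for i in(-1,1) for j in(-1,1) for k in(0,1)]
    return cv2.convexHull(np.float32(P))
def iou(cam,m,*b):
    t=np.zeros((1920,2560),np.uint8);cv2.fillConvexPoly(t,np.int32((hull(cam,*b)+.5)*4),1)
    M=cv2.resize(m,(2560,1920),interpolation=cv2.INTER_NEAREST)
    return (t&M).sum()/(t|M).sum()
def fit(masks,x0,L,W,H,z0=0):
    f=lambda p:-sum(iou(c,m,p[0],p[1],p[2]/30,L,W,H,z0) for c,m in masks)
    x0=np.array([x0[0],x0[1],x0[2]*30]);S=x0+np.r_[[[0]*3],np.diag([8,8,4])]
    q=minimize(f,x0,method="Nelder-Mead",options=dict(initial_simplex=S,xatol=.1,fatol=1e-4))
    return q.x[:2].round(1),np.degrees(q.x[2]/30).round(1),round(-q.fun/len(masks),3)
E
python3 - <<'E'
from fit import *
G={}
for cam in("top","scene"):
    vision.grab_frame(cam)
    for l in("tin","tray"):
        for d in spotter.regions_of(cam,l):
            u=d["rect"][0]
            if l=="tin" and ((cam=="top" and abs(u-396)<20)or(cam=="scene" and abs(u-222)<20)) and (cam,l) not in G: G[cam,l]=d["pixels"].astype(np.uint8)
for cs in(("top",),("scene",),("top","scene")):
    ms=[(c,G[c,"tin"]) for c in cs if (c,"tin") in G]
    if ms: print(cs,fit(ms,(539,-140,-.29),88,62,30))
E
```

```text
('top',) (array([ 540.3, -140.6]), np.float64(-17.8), np.float64(0.967))
('scene',) (array([ 532.1, -142.8]), np.float64(-13.2), np.float64(0.867))
('top', 'scene') (array([ 539.6, -140.7]), np.float64(-17.5), np.float64(0.903))
```

```bash
python3 -m creep '87 10 -30 20 0 5 0; 87 20 -60 50 0 10 0; 87 35 -95 80 0 15 0; 87 55 -130 105 0 20 0; 87 80 -160 120 0 25 0; 87 105 -190 130 0 30 0; 87 130 -220 130 0 35 0; 87 155 -250 130 0 35 0'
```

```text
time_s: 4.13
tool_pos: [465.5, 19.9, 269.5]
tcp_rot: [-0.588, 0.49, 0.247, 0.594]
contact_force: [-0.1, 0.5, 0.2]
width: 1.003
```

```bash
cat > to.py <<'E'
from h import *
from scipy.spatial.transform import Rotation as R
def rot(e_deg,tilt):   # tilt>0: tool points outward along e
    a=np.radians(e_deg);t=np.radians(tilt);e=np.array([np.cos(a),np.sin(a),0]);u=np.array([-np.sin(a),np.cos(a),0])
    x=np.sin(t)*e-np.cos(t)*np.array([0,0,1]);return np.c_[x,np.cross(u,x),u]
def to(G,e_deg,tilt):
    s=observe();M=rot(e_deg,tilt);p=np.array(G)-164*M[:,0]
    rv=(R.from_matrix(M)*R.from_quat(s["tcp_rot"]).inv()).as_rotvec(degrees=True)
    print("tcp target",p.round(1),"shift",(p-s["tool_pos"]).round(1),"turn",rv.round(1),"joints",s["joints"].round(2),"F",s["contact_force"].round(1),"w",s["width"])
E
python3 -c "
from to import *
M=rot(-17.5,-35);to(np.array([540+20*.954,-140.6-20*.301,24.5])-60*M[:,0],-17.5,-35)"
```

```text
tcp target [ 681.6 -185.3  208. ] shift [ 216.1 -205.2  -61.6] turn [27.1 56.9 -5.6] joints [ 0.31 -0.05 -0.54  2.2   0.55  0.71  0.7 ] F [-0.1  0.5  0.2] w 1.0025716794661241
```

```bash
python3 -m creep '87 27 -26 0 3 7 -1; 87 54 -51 0 7 14 -1; 87 81 -77 0 10 20 -2; 87 108 -103 0 13 27 -3; 87 135 -128 0 16 34 -3; 87 162 -154 0 19 40 -4; 87 190 -180 0 22 46 -5; 87 216 -205 0 27 57 -5.6'
python3 -m creep '87 0 0 0 0 0 0; 87 0 0 0 0 0 0; 87 0 0 0 0 0 0; 87 0 0 0 0 0 0; 87 0 0 0 0 0 0; 87 0 0 0 0 0 0; 87 0 0 0 0 0 0; 87 0 0 0 0 0 0'
python3 -c "
from to import *
M=rot(-17.5,-35);to(np.array([540+20*.954,-140.6-20*.301,24.5])-60*M[:,0],-17.5,-35)"
```

```text
time_s: 4.8
tool_pos: [683.6, -185.3, 268.8]
tcp_rot: [-0.267, 0.664, 0.543, 0.439]
contact_force: [1.3, -0.5, 0.3]
width: 1.002
time_s: 5.47
tool_pos: [681.1, -186.1, 269.2]
tcp_rot: [-0.267, 0.663, 0.542, 0.442]
contact_force: [-0.4, -0.7, 0.4]
width: 1.001
tcp target [ 681.6 -185.3  208. ] shift [  0.6   0.8 -61.2] turn [ 3.   5.4 -0.3] joints [ 0.44  0.75 -0.35  1.16  0.17  1.76  1.37] F [-0.4 -0.7  0.4] w 1.0009922259545918
```

```bash
python3 -m creep '87 0 0 -15 3 5.4 0; 87 0 0 -30 3 5.4 0; 87 0 0 -45 3 5.4 0; 87 0 1 -61 3 5.4 0; 87 0 1 -61 3 5.4 0; 87 0 1 -61 3 5.4 0; 87 0 1 -61 3 5.4 0; 87 0 1 -61 3 5.4 0'
python3 -c "
from to import *
to(np.array([540+20*.954,-140.6-20*.301,24.5]),-17.5,-35)
a=vision.grab_frame('top')[150:320,310:530];b=vision.grab_frame('scene')[150:320,130:350]
cv2.imwrite('pics/pre.png',cv2.resize(np.hstack([a,b]),(792,306),interpolation=cv2.INTER_CUBIC))"
```

```text
time_s: 6.13
tool_pos: [681.8, -185.4, 207.7]
tcp_rot: [-0.229, 0.669, 0.571, 0.417]
contact_force: [0.1, -0.4, -0.3]
width: 1.003
tcp target [ 648.8 -174.9  158.8] shift [-33.   10.4 -48.9] turn [-0.   0.1 -0.3] joints [ 0.43  0.85 -0.35  1.15  0.16  1.78  1.37] F [ 0.1 -0.4 -0.3] w 1.0028129772440222
```

View pics/pre.png

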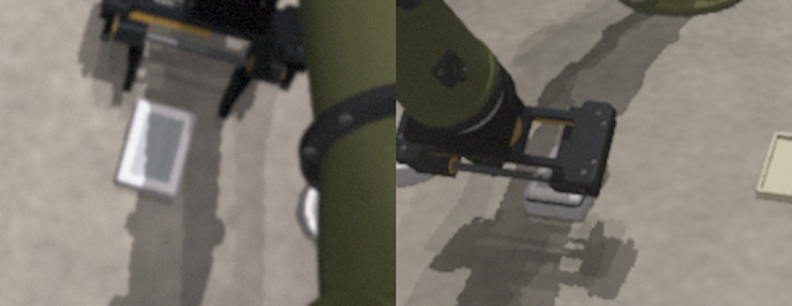

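Left (top view): the finger tips straddle the tin's upper end, and the small sideways offset matches the parallax plus the remaining 10 mm advance. Right (scene view): the gripper body is clear of the round tin. Advancing to grasp.

```bash
python3 -m creep '87 -7 2 -10 0 0 0; 87 -13 4 -20 0 0 0; 87 -20 6 -30 0 0 0; 87 -27 8 -40 0 0 0; 87 -33 10 -49 0 0 0; 87 -33 10 -49 0 0 0; 60 -33 10 -49 0 0 0; 50 -33 10 -49 0 0 0' 45
python3 -m creep '50 0 0 0 0 0 0; 50 0 0 0 0 0 0; 50 0 0 0 0 0 0; 50 0 0 0 0 0 0; 50 0 0 0 0 0 0; 50 0 0 0 0 0 0; 50 0 0 0 0 0 0; 50 0 0 0 0 0 0' 45
python3 -m creep '50 0 0 10 0 0 0; 50 0 0 25 0 0 0; 50 0 0 45 0 0 0; 50 0 0 65 0 0 0; 50 0 0 85 0 0 0; 50 0 0 105 0 0 0; 50 0 0 125 0 0 0; 50 0 0 125 0 0 0' 45
python3 -c "
from to import *
to([0,0,0],-17.5,-35)
a=vision.grab_frame('top')[150:320,310:530];b=vision.grab_frame('scene')[130:300,130:350]
cv2.imwrite('pics/lift.png',cv2.resize(np.hstack([a,b]),(792,306),interpolation=cv2.INTER_CUBIC))"
```

```text
time_s: 6.9
tool_pos: [649.1, -175.6, 158.3]
tcp_rot: [-0.229, 0.669, 0.571, 0.417]
contact_force: [-0.5, 0.5, 0.3]
width: 0.923
time_s: 7.57
tool_pos: [648.9, -175.2, 158.1]
tcp_rot: [-0.229, 0.669, 0.572, 0.417]
contact_force: [4.3, 0.8, 3.9]
width: 0.708
time_s: 8.23
tool_pos: [649.1, -175.7, 288.2]
tcp_rot: [-0.231, 0.668, 0.57, 0.418]
contact_force: [0.4, -0.1, 0.2]
width: 0.705
tcp target [ 89.7 -28.3 134.3] shift [-559.4  147.4 -153.9] turn [ 0.1  0.3 -0.3] joints [ 0.46  0.71 -0.37  1.22  0.13  1.85  1.37] F [ 0.4 -0.1  0.2] w 0.7051284454880948
```

View pics/lift.png

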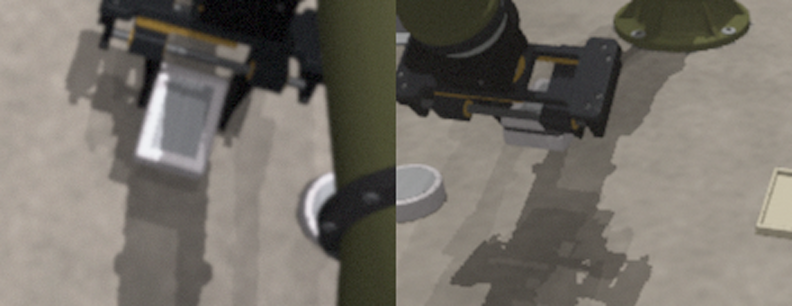

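Tin held (opening 61 mm = its 62 mm width) and the round tin is untouched. Now computing the hover above the tray, turned by 90°.

```bash
python3 - <<'E'
from to import *
from fit import fit
vision.grab_frame("top")
d=spotter.regions_of("top","tray")[0];print(d["rect"],d["p"],fit([("top",d["pixels"].astype(np.uint8))],(528,130,-.28),116,116,12))
to([527+10,130-3,180],-17.5,55)
E
```

```text
[248.2, 244.8, 75.5, 76.3] 0.73 (array([528.2, 130.5]), np.float64(-17.5), np.float64(0.977))
tcp target [408.9 167.4 274.1] shift [-239.2  342.9   -7.4] turn [-26.9 -86.   -0.2] joints [ 0.46  0.72 -0.37  1.22  0.13  1.84  1.37] F [-0.6 -0.3 -1.5] w 0.7104219357409506
```

```bash
python3 -m creep '50 -15 21 10 -1.7 -5.4 0; 50 -30 42 20 -3.4 -10.8 0; 50 -45 64 30 -5 -16 0; 50 -60 85 30 -6.7 -21.5 0; 50 -75 107 30 -8.4 -26.8 0; 50 -90 128 30 -10 -32.2 0; 50 -105 150 30 -11.8 -37.6 0; 50 -120 171 30 -13.5 -43 0' 45
python3 -m creep '50 -15 21 0 -1.7 -5.4 0; 50 -30 42 0 -3.4 -10.8 0; 50 -45 64 0 -5 -16 0; 50 -60 85 0 -6.7 -21.5 0; 50 -75 107 -10 -8.4 -26.8 0; 50 -90 128 -20 -10 -32.2 0; 50 -105 150 -30 -11.8 -37.6 0; 50 -119 172 -37 -13.5 -43 0' 45
python3 -m creep '50 0 0 0 0 0 0; 50 0 0 0 0 0 0; 50 0 0 0 0 0 0; 50 0 0 0 0 0 0; 50 0 0 0 0 0 0; 50 0 0 0 0 0 0; 50 0 0 0 0 0 0; 50 0 0 0 0 0 0' 45
python3 -c "
from to import *
to([537,127,180],-17.5,55)
a=vision.grab_frame('top')[150:320,150:370];b=vision.grab_frame('scene')[130:300,260:480]
cv2.imwrite('pics/hover.png',cv2.resize(np.hstack([a,b]),(792,306),interpolation=cv2.INTER_CUBIC))"
```

```text
time_s: 9.1
tool_pos: [526.8, -3.5, 311.1]
tcp_rot: [-0.468, 0.531, 0.367, 0.603]
contact_force: [1.3, 0.4, -0.8]
width: 0.71
time_s: 9.77
tool_pos: [422.8, 144.3, 281.7]
tcp_rot: [-0.617, 0.357, 0.146, 0.686]
contact_force: [-0.2, -0.5, -2.0]
width: 0.71
time_s: 10.43
tool_pos: [424.5, 144.1, 283.4]
tcp_rot: [-0.616, 0.358, 0.147, 0.686]
contact_force: [-0.0, 0.4, -1.4]
width: 0.711
tcp target [408.9 167.4 274.1] shift [-15.6  23.3  -9.4] turn [-1.4 -7.1  0.6] joints [ 0.42 -0.19 -0.99  2.32  0.95  0.6  -0.06] F [-0.   0.4 -1.4] w 0.7105291437376104
```

View pics/hover.png

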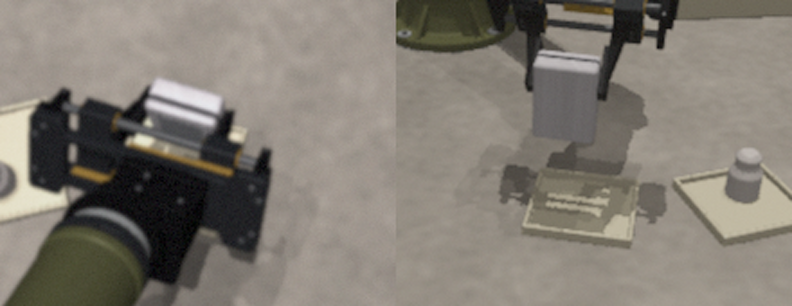

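Top view and scene view (tray around (585,205) in the crop): the tin hangs upright above the empty tray, and the pot is clear. Finishing the turn and centring.

```bash
python3 -m creep '50 -5 8 -2 -1 -3.5 0; 50 -12 16 -5 -1.4 -7 0.6; 50 -20 25 -9 -1.4 -7 0.6; 50 -21 26 -9 -1.4 -7 0.6; 50 -21 26 -9 -1.4 -7 0.6; 50 -21 26 -9 -1.4 -7 0.6; 50 -21 26 -9 -1.4 -7 0.6; 50 -21 26 -9 -1.4 -7 0.6' 45
python3 -c "
from to import *
to([531,130,68],-17.5,55)"
```

```text
time_s: 11.2
tool_pos: [403.8, 169.9, 274.6]
tcp_rot: [-0.634, 0.314, 0.108, 0.699]
contact_force: [-0.0, 0.5, -0.8]
width: 0.705
tcp target [402.9 170.4 162.1] shift [  -0.9    0.5 -112.5] turn [ 0.  -0.1  0.1] joints [ 0.47 -0.2  -1.15  2.36  1.19  0.65 -0.38] F [-0.   0.5 -0.8] w 0.7053350614726118
```

```bash
python3 -m creep '50 0 0 -15 0 0 0; 50 0 0 -35 0 0 0; 50 0 0 -55 0 0 0; 50 0 0 -75 0 0 0; 50 0 0 -90 0 0 0; 50 0 0 -90 0 0 0; 50 0 0 -90 0 0 0; 50 0 0 -90 0 0 0' 45
python3 -c "
from to import *
from fit import hull
to([531,130,68],-17.5,55)
ims=[]
for c,(r0,c0) in(('top',(150,150)),('scene',(130,260))):
    im=vision.grab_frame(c);im=cv2.resize(im,None,fx=3,fy=3,interpolation=cv2.INTER_CUBIC)
    h=hull(c,540,127,np.radians(-17.5),30,62,88,4+22)
    cv2.polylines(im,[np.int32(h*3+1)],True,(0,0,255),1)
    ims.append(im[r0*3:r0*3+510,(c0+40)*3:(c0+40)*3+390])
cv2.imwrite('pics/low.png',np.hstack(ims))"
```

```text
time_s: 11.87
tool_pos: [403.8, 170.6, 185.2]
tcp_rot: [-0.634, 0.313, 0.108, 0.699]
contact_force: [0.8, 0.2, -0.4]
width: 0.71
tcp target [402.9 170.4 162.1] shift [ -1.   -0.2 -23.1] turn [ 0. -0.  0.] joints [ 0.41  0.31 -1.22  2.41  1.7   1.05 -0.77] F [ 0.8  0.2 -0.4] w 0.7096261577460843
```

View pics/low.png

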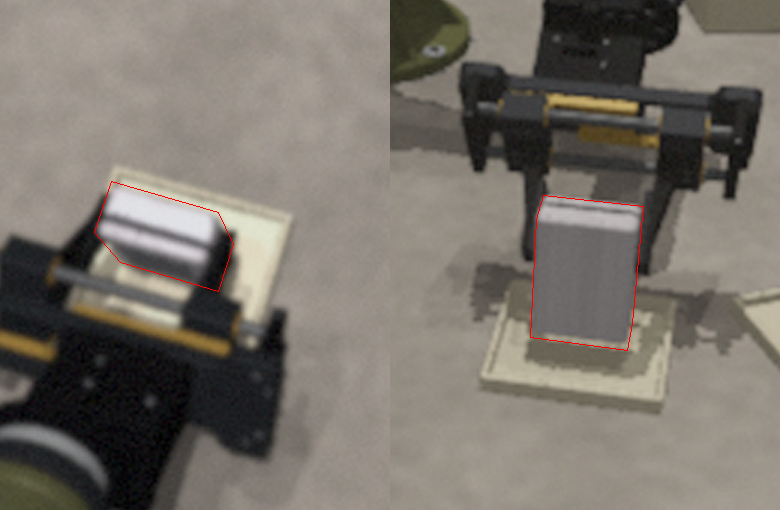

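The red outline of the predicted upright tin (22 mm above the floor) matches the scene view closely and the top view within a few mm. Lowering until it touches.

```bash
python3 -m creep '50 -1 0 -6 0 0 0; 50 -1 0 -12 0 0 0; 50 -1 0 -17 0 0 0; 50 -1 0 -19 0 0 0; 50 -1 0 -20 0 0 0; 50 -1 0 -20 0 0 0; 50 -1 0 -20 0 0 0; 50 -1 0 -20 0 0 0' 45
python3 -m creep '50 0 0 -0.5 0 0 0; 50 0 0 -1 0 0 0; 50 0 0 -1.5 0 0 0; 50 0 0 -2 0 0 0; 50 0 0 -2 0 0 0; 50 0 0 -2 0 0 0; 50 0 0 -2 0 0 0; 50 0 0 -2 0 0 0' 45
```

```text
time_s: 12.63
tool_pos: [402.4, 170.5, 164.4]
tcp_rot: [-0.634, 0.313, 0.108, 0.698]
contact_force: [0.7, 0.4, -0.9]
width: 0.711
time_s: 13.3
tool_pos: [402.6, 170.5, 163.0]
tcp_rot: [-0.635, 0.313, 0.107, 0.698]
contact_force: [-3.4, -0.3, 4.8]
width: 0.704
```

```bash
python3 -m creep '50 0 0 -0.5 0 0 0; 50 0 0 -1 0 0 0; 50 0 0 -1 0 0 0; 50 0 0 -1 0 0 0; 50 0 0 -1 0 0 0; 50 0 0 -1 0 0 0; 50 0 0 -1 0 0 0; 50 0 0 -1 0 0 0' 45
python3 -m creep '66 0 0 0 0 0 0; 70 0 0 0 0 0 0; 75 0 0 0 0 0 0; 80 0 0 0 0 0 0; 87 0 0 0 0 0 0; 87 0 0 0 0 0 0; 87 0 0 0 0 0 0; 87 0 0 0 0 0 0' 10
python3 -m creep '87 0 0 0 0 0 0; 87 0 0 0 0 0 0; 87 0 0 0 0 0 0; 87 0 0 0 0 0 0; 87 0 0 0 0 0 0; 87 0 0 0 0 0 0; 87 0 0 0 0 0 0; 87 0 0 0 0 0 0' 10
python3 -c "
from h import *
ims=[]
for c,(r0,c0) in(('top',(150,190)),('scene',(130,300))):
    im=cv2.resize(vision.grab_frame(c),None,fx=3,fy=3,interpolation=cv2.INTER_CUBIC)
    ims.append(im[r0*3:r0*3+510,c0*3:c0*3+390])
cv2.imwrite('pics/rel.png',np.hstack(ims))"
```

```text
time_s: 13.97
tool_pos: [402.8, 170.6, 162.6]
tcp_rot: [-0.635, 0.312, 0.106, 0.698]
contact_force: [-5.7, -0.5, 9.7]
width: 0.709
time_s: 14.63
tool_pos: [402.3, 170.3, 161.3]
tcp_rot: [-0.634, 0.314, 0.108, 0.698]
contact_force: [-0.2, -0.1, -0.3]
width: 0.992
time_s: 15.3
tool_pos: [402.3, 170.4, 161.3]
tcp_rot: [-0.634, 0.313, 0.108, 0.698]
contact_force: [0.1, 0.5, -0.9]
width: 0.998
```

View pics/rel.png

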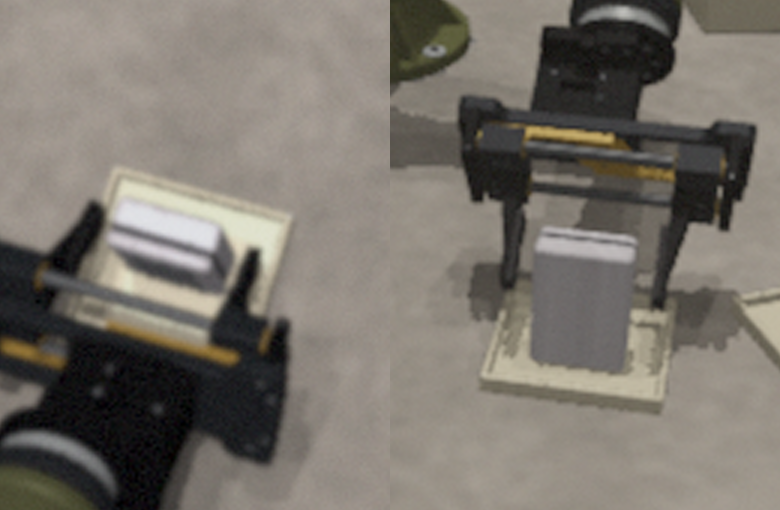

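Released: the tin stands upright inside the tray between the open fingers, with gaps on both sides. Going straight up, since the palm is behind the tin, not above it.

```bash
python3 -m creep '87 0 0 5 0 0 0; 87 0 0 12 0 0 0; 87 0 0 20 0 0 0; 87 0 0 30 0 0 0; 87 0 0 42 0 0 0; 87 0 0 56 0 0 0; 87 0 0 70 0 0 0; 87 0 0 85 0 0 0'
python3 -m creep '87 0 0 20 0 0 0; 87 0 0 40 0 0 0; 87 0 0 60 0 0 0; 87 0 0 80 0 0 0; 87 0 -20 90 0 0 0; 87 0 -50 90 0 0 0; 87 0 -90 90 0 0 0; 87 0 -130 90 0 0 0'
python3 -m creep '87 0 -40 0 0 0 0; 87 0 -80 0 0 0 0; 87 0 -100 0 0 0 0; 87 0 -100 0 0 0 0; 87 0 -100 0 0 0 0; 87 0 -100 0 0 0 0; 87 0 -100 0 0 0 0; 87 0 -100 0 0 0 0'
python3 - <<'E'
from fit import *
print(observe()["tool_pos"],observe()["contact_force"])
ms=[];ims=[]
for c in("top","scene"):
    im=vision.grab_frame(c);ims.append(cv2.resize(im,(400,300),interpolation=cv2.INTER_AREA))
    for l in("tin","round_tin","salt_pot"):
        for d in spotter.regions_of(c,l)[:2]:
            print(c,l,round(d["p"],2),np.round(d["rect"]).tolist())
            if l=="tin" and d["rect"][0]==d["rect"][0] and abs(d["rect"][0]-(245 if c=="top" else 362))<20 and c not in [m[0] for m in ms]: ms.append((c,d["pixels"].astype(np.uint8)))
for m in [[x] for x in ms]+([ms] if len(ms)>1 else []): print([c for c,_ in m],fit(m,(540,127,-.3),30,62,88,4))
a=vision.grab_frame("top")[150:320,200:330];b=vision.grab_frame("scene")[130:300,300:430]
cv2.imwrite("pics/end.png",np.vstack([np.hstack(ims)[:,:780],cv2.resize(np.hstack([a,b]),(780,300*510//300-210),interpolation=cv2.INTER_CUBIC)]))
E
```

```text
time_s: 16.07
tool_pos: [402.0, 170.7, 246.3]
tcp_rot: [-0.634, 0.314, 0.109, 0.698]
contact_force: [-0.1, -1.6, 1.2]
width: 1.0
time_s: 16.73
tool_pos: [413.5, 99.8, 333.6]
tcp_rot: [-0.636, 0.312, 0.106, 0.698]
contact_force: [1.1, 0.2, 1.1]
width: 0.998
time_s: 17.4
tool_pos: [432.3, 7.5, 308.8]
tcp_rot: [-0.637, 0.324, 0.109, 0.691]
contact_force: [0.4, 0.6, 0.7]
width: 0.999
[432.30609295   7.48567945 308.84018211] [0.39730513 0.59129195 0.72302686]
top tin 0.72 [246.0, 232.0, 38.0, 29.0]
top round_tin 0.93 [501.0, 269.0, 46.0, 49.0]
top salt_pot 0.68 [144.0, 250.0, 27.0, 25.0]
scene tin 0.72 [362.0, 229.0, 32.0, 50.0]
scene round_tin 0.84 [135.0, 237.0, 48.0, 32.0]
scene salt_pot 0.67 [453.0, 227.0, 23.0, 31.0]
['top'] (array([538.7, 127.3]), np.float64(-21.5), np.float64(0.79))
['scene'] (array([534.5, 125.3]), np.float64(-13.2), np.float64(0.933))
['top', 'scene'] (array([537.9, 125.2]), np.float64(-16.5), np.float64(0.848))
```

View pics/end.png

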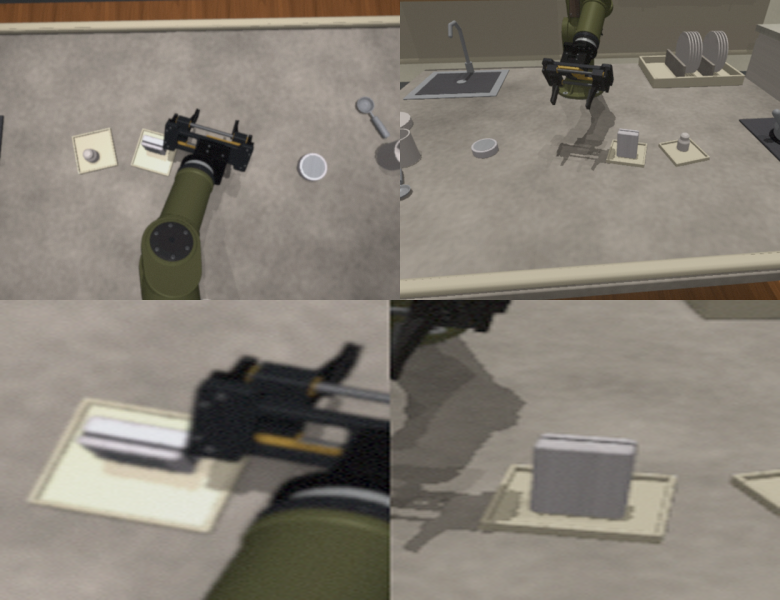

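The tin stands upright about 11 mm from the tray's middle, the arm is high and clear, and the bystanders haven't moved. Handing in.

```bash
python3 -c "
from bench import order,observe
print(order.hand_in(), observe()['time_s'])"
```

```text
the job is handed in; nothing more can be done
the job is handed in; nothing more can be done
```

I stood the oblong tin on one of its narrow ends in the empty tray, let go of it and handed the job in at about 18 s; hand-in reports no verdict. I gripped it across its 62 mm width near one end with the tool tilted and turned it 90° about the jaw axis. I then lowered it until it touched the floor (about 10 N), opened the jaws and moved straight up and away.

Last checks:
- **Tin:** both cameras show it upright and still between looks. The combined fit puts it at about (538, 125), roughly 11 mm from the tray's middle at (528, 130.5); the limit is 50 mm.
- **Bystanders:** the round tin and salt pot are within about 1 pixel of where they began, in the views where they were found at the start. The scene camera had mislabelled the pot then, so its position there has no baseline.
- **Robot:** jaws open, outside forces within noise, and the arm high and clear of everything.

Where the checks disagreed or fell short:
- The top-camera fit was weaker (overlap 0.79), because the gripper hid part of the tin.
- The two cameras differed by about 8° in the tin's yaw, which is not judged.
- I judged the lean by eye and by the upright-box fit; I did not measure the angle directly.

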